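# Hold the belt tensioner back for a new belt

## Task

A new belt is to be slipped on this drive unit, but the oil tin has toppled and lies across the gap behind the bracket: stand it upright on the bench, clear of the unit, and let go. Then reach down into the gap, grip the hidden hexagon bolt head and with it (without touching the idler arm) turn the tensioner back against its spring until the white pointer is past the red mark. Finish still gripping the bolt head so that it cannot turn back, and leave the tools lying about where they are.

Things in the scene. Friction and masses are not known exactly. Their poses are not given: they have to be found in the camera images.
- drive_unit: Belt drive unit, fixed to the bench. Origin: on the bench top under the bracket's back face, in line with the tensioner bolt; x from bracket to motor (roughly away from the robot), y left, z up. Base plate x -70 to 60, y -111 to 175 mm; behind, y -100 to 40, to x 175. Grey bracket x -8 to 0, 98 mm high, its lug (y -25 to 25) 142 mm. Drum, idler arm, two pulleys in front, to x -66.
- gap (a point): Centre of the mouth of the gap between bracket and motor, 142 mm above the bench, straight above the bolt. Axes as the unit's. The gap is 48 mm wide (unit x 0 to 48), open above and at both sides; a 14 mm motor shaft crosses it at height 67 mm, y -30. Behind it, to x 200: green motor 121 mm high (y -84 to 24) with a terminal box (x 50 to 118, y -45 to 37) 142 mm high.
- bolt_head: Hidden steel hexagon bolt head in the gap: 30 mm across flats, 35 across corners, 16 mm thick (unit x 14 to 30), on a 27 mm collar. Origin: its centre, 122 mm above the bench. x: along the bolt, level, away from the bracket. At rest its axes are the unit's; two flats are upright, facing the unit's +y and -y, one corner up, so fingers coming straight down can close on these flats.
- tensioner (a joint): Turn of bolt head, shaft and idler arm (one piece) about the bolt, rad. 0: at rest on its stop. Grows when turned back against the spring, right-handed about the unit's x: top of the bolt head goes to the unit's -y, the idler arm goes up. Red mark at 0.35 (20 deg), end stop at 0.60 (34 deg). Resists with 0.1 to 0.2 N m and springs back to 0 if let go.
- idler_arm: Aluminium arm 70 mm long with a black 38 mm roller, in front of the bracket, in one piece with the bolt. Origin on the bolt's axis at the bracket's back face, 122 mm above the bench. At rest it points to the unit's +y and 23 deg down. A white pointer on its hub moves over the rim of the round spring drum from a white line to the red mark. Not to be touched.
- red_mark (a point): Red line, 3 mm wide, on the rim of the round aluminium spring drum in front of the bracket, near its top; this point is the middle of the line. The white pointer stands over it when the joint is at 0.35.
- oil_tin: Closed flat yellow oil tin, red spout, about 160 g. Body 28 mm thick (own x), 58 wide (own y), 79 high (own z); spout to 113 mm. Origin: centre of its underside; z from there to the spout. At the start it lies on its broad side (own x up) on the lug and the terminal box, 142 mm above the bench, across the gap and over the bolt head, spout roughly towards the robot.
- screwdriver_stub: Short screwdriver with black handle, 100 x 28 x 28 mm, lying on the bench to the right, farther back; origin at the centre of its underside. To be left alone.
- pliers: Pliers with red grips, 188 x 52 x 13 mm, lying on the bench to the left; origin at the centre of the underside. To be left alone.
- small_jar: Small amber jar with black lid, 48 mm across and 60 mm high, standing to the right; origin at the centre of its underside. To be left alone. The bench between it and the drive unit is free (about x 0.45 to 0.58, y -0.28 to -0.17).
- screwdriver_red: Screwdriver with red handle, 190 x 25 x 27 mm, lying on the bench to the right; origin at the centre of the underside. To be left alone.
Things that resemble listed ones, but are neither listed nor needed, are in the scene too. Several things have the shape of the oil_tin; the one meant has the colours described above.

How it is judged:
By the outcome, as a careful person would: the job done as asked, in the order asked, and still so for the second after the job is handed in, while the arm keeps its last pose, push and grip.
It also fails if it takes over 64 s, if anything falls off the work surface, if the arm or the gripper's body presses on something with over 40 N, if the wrist force passes 120 N, or if a joint passes its speed limit or range.

## Robot

A 6-joint arm with a two-finger parallel gripper is mounted at the origin on a cart in front of the work surface, level with it; the furniture and walls round the work are solid. World frame = base frame: x ahead of the robot, y to its left, z up, the work surface at z = 0. Lengths are in m, angles in rad, forces in N, time in s.
With the tool pointing down it reaches from about 0.275 to 0.75 m from the base axis. Payload 10.2 kg.
Tool frame: the origin (TCP) lies between the finger pads; the fingertips stand 19 mm ahead of it and the grasp point (between the pads) is the TCP; z points along the fingers, y is the direction in which the jaws open and shut (so a half turn about z gives the same grasp; the last joint's range is limited). The gripper opens to 88 mm and grips with 3 to 60 N. Pads are 18 mm wide; open, the fingers measure 123 mm over their backs; the gripper's body (75 mm by 187 mm) begins 45 mm behind the grasp point.
Start: joints at [-1.533, 0.313, 1.498, -0, 1.331, -0.223], TCP at [0.135, -0.507, 0.258] pointing down, gripper open.
Joint ranges: [-2.94, 2.94], [-0.97, 2.17], [0.19, 2.56], [-1.23, 4.37], [0.02, 3.11], [-2.88, 2.88]. Speed limits (rad/s): [2.39, 2.39, 3.01, 3.14, 3.14, 3.14].

## Interface

Orientations are given as a unit quaternion [w, x, y, z].
In Python, from plant import manip, cams gives the robot as it stands.
- The arm moves only by the shell command python3 -m inch 'ROWS' [FORCE]. ROWS is JSON, a list of rows, each a list of 7 numbers: the closure in counts, from 0 (fully open) to 255 (shut), then the shift along the tool's x, y, z in mm, then the turn, a rotation vector about the tool's x, y, z in degrees. A call has 1 to 8 rows; each row shifts and turns the commanded pose from where the row before left it, along the tool's axes as they then stand; what a row does not reach is not made up. A row lasts 1/8 s, in which the tool goes at most 62.5 mm and 10.7 degrees, less where a joint would pass 70% of its speed; a pose out of reach is approached as far as the arm can. A call is refused whole if a number of a shift passes 62.5 or a number of a turn 10.7, either way. A call with a gripper value outside its range is refused whole. The fingers move at their own pace and stop on an object; FORCE is the grip in N (left out, the last holds). Time passes only in rows, so rows that do not move let the fingers close. It gives the time, the measured TCP pose, the force and the opening at its end, in the units of the state.
- manip.get_obs(): the state, without advancing time (a new reading comes with each control period).
- cams.camera(name): name is "scene" or "top" or "wrist"; returns the picture (480x640x3 uint8, red, green, blue); there is no depth.
- cams.camera_info(name): a dict with "intrinsics" (3x3 intrinsics, pixels), "xyz" and "rotation" of the camera in the world; the wrist camera has in their place "mount" (4x4, takes a point from camera to tool coordinates, whose origin is the TCP and whose axes are the flange's). Camera axes: x right, y down, z forward; pixel columns grow to the right and rows downward; lengths in m; the calibration is good to about 2 mm. A picture is of the moment at which its call begins: read the wrist's pose just before it. camera_info takes no time and is no camera call.
- manip.finish_job(): hands the job in, once; it reports no verdict.
The state is a dict: "time": time; "q": joint angles; "qvel": joint speeds; "joint_torque": joint torques, N m; "ee_pos": TCP position; "tool_rot": TCP orientation; "ft_force": force on the tool from outside, world axes, zero at the start; "wrist_torque": the same for the moment, N m; "opening": opening from 0.0 (shut) to 1.0 (fully open).
Only numpy, scipy, OpenCV 4.12 (cv2) and the standard library are available. Lean on these libraries where they do the work, as an engineer would, in place of code of your own. Each camera call takes 0.05 s, during which the arm holds its last target.

## Working session

There is one attempt and no reset: what is moved stays moved. The work goes in short steps, Python scripts to look and compute and a shell command to move; the robot and the scene stay as the last step left them, time stands still between calls to the robot, and variables do not carry over. Pictures are saved under pics/ and viewed, and the job is handed in when it is done.

```bash
ls; mkdir -p pics; python3 - <<'E'
from plant import manip, cams
import cv2
o=manip.get_obs(); print(o)
for n in ["scene","top","wrist"]:
    im=cams.camera(n); cv2.imwrite(f"pics/{n}0.png",im[:,:,::-1]); print(n,cams.camera_info(n))
E
```

```text
pics
{'time': 0.0, 'q': array([-1.53342447e+00,  3.13451111e-01,  1.49843756e+00,  1.81230544e-06,
        1.33097536e+00, -2.23388643e-01]), 'qvel': array([-0.00097877,  0.00019228, -0.00183297,  0.00097427, -0.00019294,
        0.00014849]), 'joint_torque': array([-3.95702828e-04, -4.02213049e+01, -2.52270323e+01,  6.94792997e-02,
        3.52251262e-02, -1.05901220e-04]), 'ee_pos': array([ 0.13533914, -0.5070299 ,  0.2571603 ]), 'tool_rot': array([-6.32859051e-04,  9.91512356e-01,  1.30010934e-01,  5.99154231e-05]), 'ft_force': array([ 0.65941658, -0.68122426,  0.17773661]), 'wrist_torque': array([ 0.02304727, -0.02795714,  0.02288391]), 'opening': 0.9965966684842468}
scene {'intrinsics': array([[464.62023417,   0.        , 315.90717351],
       [  0.        , 464.62023417, 231.88963917],
       [  0.        ,   0.        ,   1.        ]]), 'xyz': array([-0.2841043 ,  0.7642941 ,  0.70080278]), 'rotation': array([ 0.2292179 , -0.35601201,  0.7692972 , -0.47843121])}
top {'intrinsics': array([[484.87892861,   0.        , 315.12617874],
       [  0.        , 484.87892861, 232.35035797],
       [  0.        ,   0.        ,   1.        ]]), 'xyz': array([ 0.06896997, -0.14042904,  1.38435472]), 'rotation': array([-0.16800131,  0.77200999, -0.60021869,  0.12455388])}
wrist {'intrinsics': array([[411.17687451,   0.        , 320.50482935],
       [  0.        , 411.17687451, 245.81876308],
       [  0.        ,   0.        ,   1.        ]]), 'mount': array([[-6.21723254e-04, -9.53926920e-01, -3.00038404e-01,
         7.79262817e-02],
       [ 9.99999561e-01, -3.82654906e-04, -8.55551026e-04,
        -1.58248162e-03],
       [ 7.01321988e-04, -3.00038804e-01,  9.53926739e-01,
        -1.26652196e-01],
       [ 0.00000000e+00,  0.00000000e+00,  0.00000000e+00,
         1.00000000e+00]])}
```

View pics/scene0.png

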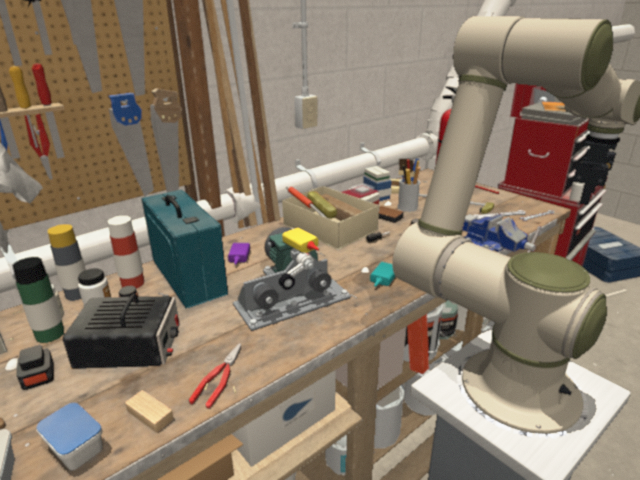

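View pics/top0.png

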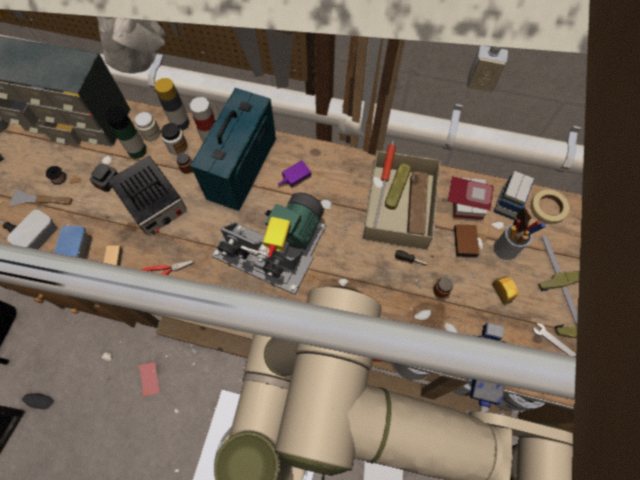

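View pics/wrist0.png

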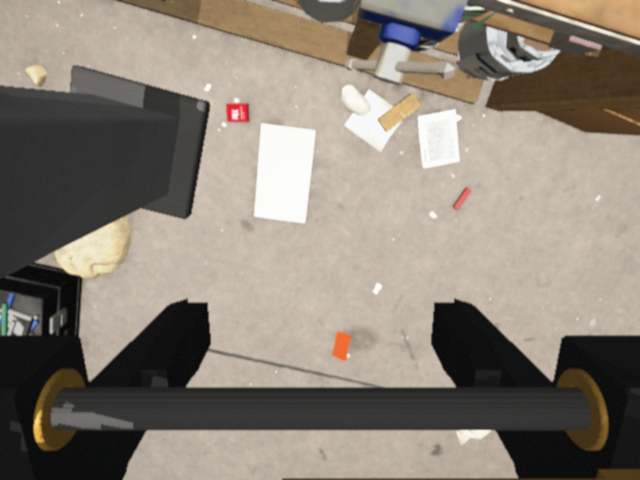

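The pictures show the unit with the yellow tin on it at scene (300,240) and top (277,232), a purple and a teal lookalike tin, and the jar at top (443,287). I'll enlarge these areas.

```bash
cat > h.py <<'E'
import numpy as np, cv2
from plant import manip, cams
from scipy.spatial.transform import Rotation as R
def rot(q): return R.from_quat([q[1],q[2],q[3],q[0]])
def cam(n,obs=None):
    i=cams.camera_info(n)
    K=i['intrinsics']
    if 'mount' in i:
        M=i['mount']; Rt=rot(obs['tool_rot']).as_matrix()
        return K,Rt@M[:3,:3],obs['ee_pos']+Rt@M[:3,3]
    return K,rot(i['rotation']).as_matrix(),i['xyz']
def ray(c,uv):
    K,Rm,t=c; d=Rm@np.linalg.solve(K,[uv[0],uv[1],1]); return t,d/np.linalg.norm(d)
def plane(c,uv,z):
    t,d=ray(c,uv); return t+d*(z-t[2])/d[2]
def tri(rs):
    A=0;b=0
    for t,d in rs:
        P=np.eye(3)-np.outer(d,d); A=A+P; b=b+P@t
    p=np.linalg.solve(A,b); return p,[np.linalg.norm(np.cross(p-t,d)) for t,d in rs]
def proj(c,p):
    K,Rm,t=c; v=K@(Rm.T@(np.asarray(p)-t)); return v[:2]/v[2]
def crop(im,x0,y0,w,h,s,fn):
    cv2.imwrite(fn,cv2.resize(im[y0:y0+h,x0:x0+w],None,fx=s,fy=s,interpolation=cv2.INTER_CUBIC))
E
python3 - <<'E'
import cv2
from h import *
crop(cv2.imread('pics/scene0.png'),225,215,180,115,4.4,'pics/s0c.png')
crop(cv2.imread('pics/top0.png'),200,180,150,112,5,'pics/t0c.png')
E
```

```text
(no output)
```

View pics/s0c.png

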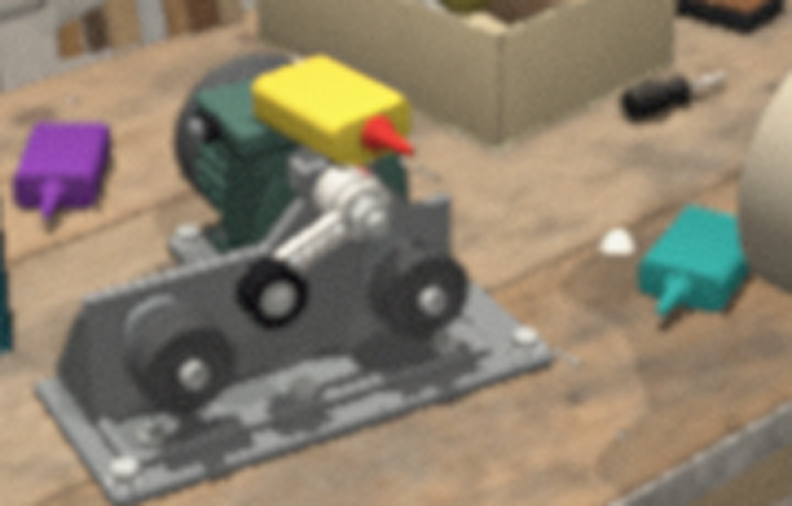

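View pics/t0c.png

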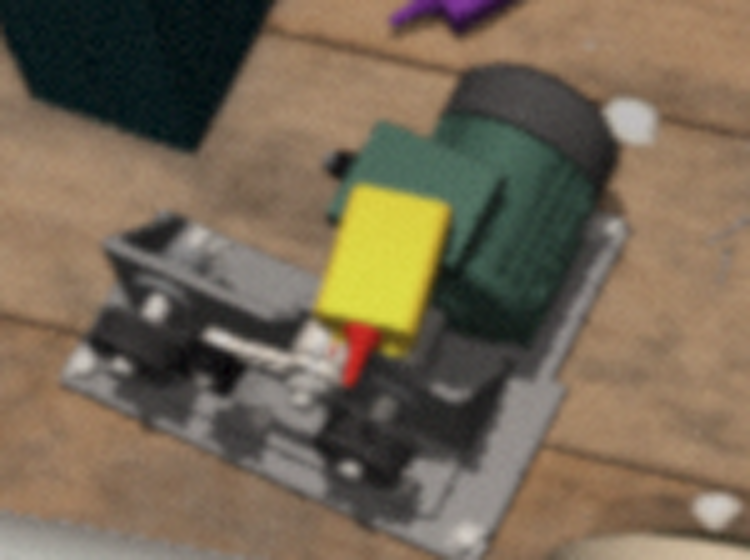

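```bash
python3 - <<'E'
from h import *
S=cam('scene');T=cam('top')
s=lambda x,y:(225+x/4.4,215+y/4.4); t=lambda x,y:(200+x/5,180+y/5)
pts={'FLs':plane(S,s(117,495),.006),'FRs':plane(S,s(552,355),.006),'BLs':plane(S,s(40,386),.006),
'FLt':plane(T,t(64,378),.006),'BRt':plane(T,t(565,388),.006),'R2t':plane(T,t(632,230),.006)}
for k,v in pts.items(): print(k,v.round(4))
m={'FL':(-70,175),'FR':(-70,-111),'BL':(60,175),'BR':(60,-111),'R2':(175,-100)}
A=np.array([m[k[:2]] for k in pts])/1000.;B=np.array([v[:2] for v in pts.values()])
ac,bc=A.mean(0),B.mean(0);H=(A-ac).T@(B-bc);th=np.arctan2(H[0,1]-H[1,0],H[0,0]+H[1,1])
Rm=np.array([[np.cos(th),-np.sin(th)],[np.sin(th),np.cos(th)]]);o=bc-Rm@ac
print('unit',o,np.degrees(th)); print(((A@Rm.T+o)-B).round(4))
# tin top surface z=.17
print('tin top from top view:')
for c in [(360,185),(452,203),(408,345),(320,308)]: print(plane(T,t(*c),.170).round(4))
for c in [(320,57),(410,98),(345,140),(255,88)]: print('s',plane(S,s(*c),.170).round(4))
tip=tri([ray(S,s(412,152)),ray(T,t(350,383))]);print('tip',tip)
for n,p in [('jar',plane(T,(443,287),.06)),('sd',plane(T,(408,258),.02)),('teal s',plane(S,s(690,260),.02))]: print(n,p.round(3))
im=cv2.imread('pics/scene0.png');
for x,y in [(.50,-.22),(.45,-.28),(.58,-.17),(.45,-.17),(.58,-.28)]: print(proj(S,(x,y,0)).round(),proj(T,(x,y,0)).round())
E
```

```text
FLs [0.516  0.3082 0.006 ]
FRs [0.459  0.0338 0.006 ]
BLs [0.6343 0.286  0.006 ]
FLt [0.5122 0.3095 0.006 ]
BRt [0.5809 0.0109 0.006 ]
R2t [ 0.6938 -0.0033  0.006 ]
unit [0.54546577 0.12715981] -11.38923314768332
[[-0.0046  0.0043]
 [-0.0041 -0.0017]
 [ 0.0046  0.0008]
 [-0.0008  0.0031]
 [ 0.0015 -0.0044]
 [ 0.0034 -0.0021]]
tin top from top view:
[0.6093 0.134  0.17  ]
[0.6111 0.0812 0.17  ]
[0.5233 0.0815 0.17  ]
[0.5325 0.134  0.17  ]
s [0.6082 0.0896 0.17  ]
s [0.5299 0.0844 0.17  ]
s [0.5138 0.1454 0.17  ]
s [0.5999 0.1444 0.17  ]
tip (array([0.49966247, 0.10862433, 0.15517403]), [np.float64(1.7650004244730553e-05), np.float64(1.7650004244694784e-05)])
jar [ 0.565 -0.376  0.06 ]
sd [ 0.644 -0.268  0.02 ]
teal s [ 0.465 -0.093  0.02 ]
[402. 261.] [382. 301.]
[427. 261.] [399. 323.]
[371. 257.] [371. 272.]
[403. 273.] [362. 313.]
[395. 246.] [407. 281.]
```

```bash
python3 -m inch '[[0,0,0,-35,0,0,8.8],[0,0,0,-35,0,0,8.8],[0,0,0,-35,0,0,8.8],[0,20,-57,0,0,0,0],[0,20,-57,0,0,0,0],[0,20,-57,0,0,0,0],[0,20,-57,0,0,0,0],[0,20,-57,0,0,0,0]]'
```

```text
time: 1.15
ee_pos: [0.2905, -0.246, 0.3627]
tool_rot: [-0.0, 0.995, -0.1, 0.0]
ft_force: [0.8, -0.7, 1.3]
opening: 0.996
```

```bash
python3 -m inch '[[0,19,-57,0,0,0,0],[0,19,-57,0,0,0,0],[0,19,-57,0,0,0,0],[0,19,-57,0,0,0,0],[0,19,-57,0,0,0,0],[0,19,-57,0,0,0,0],[0,19,-57,0,0,0,0],[0,0,0,0,0,0,0]]'
python3 - <<'E'
from h import *
o=manip.get_obs(); np.save('o1.npy',o,allow_pickle=True)
for n in ['wrist','top']:
    cv2.imwrite(f'pics/{n}1.png',cams.camera(n)[:,:,::-1])
E
```

```text
time: 2.15
ee_pos: [0.5002, 0.1196, 0.3615]
tool_rot: [-0.0, 0.995, -0.098, -0.001]
ft_force: [0.0, 0.3, 0.2]
opening: 0.998
```

View pics/wrist1.png

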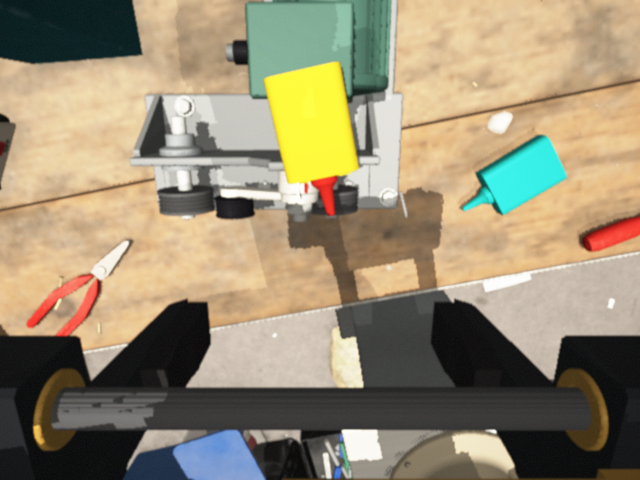

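View pics/top1.png

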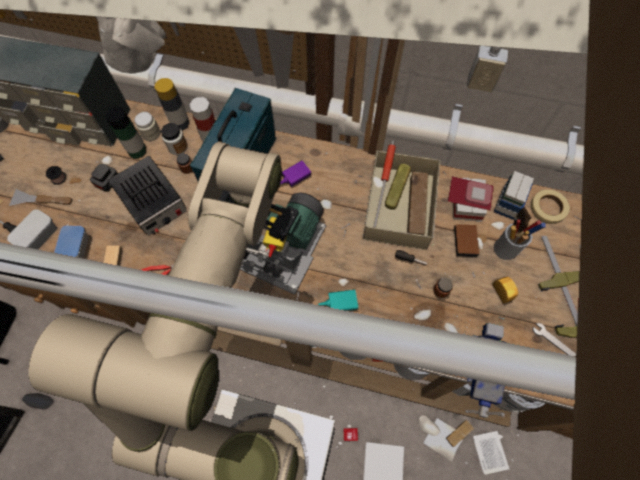

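```bash
python3 - <<'E'
from h import *
im=cv2.imread('pics/wrist1.png'); o=np.load('o1.npy',allow_pickle=True).item()
W=cam('wrist',o)
hsv=cv2.cvtColor(im,cv2.COLOR_BGR2HSV)
m=cv2.inRange(hsv,(22,120,120),(35,255,255))
cs=max(cv2.findContours(m,cv2.RETR_EXTERNAL,cv2.CHAIN_APPROX_NONE)[0],key=cv2.contourArea)
eps=cv2.approxPolyDP(cs,5,True).reshape(-1,2); print(eps.tolist(),cv2.minAreaRect(cs))
for e in eps: print(e,plane(W,e,.170).round(4))
h=cs.reshape(-1,2)
m2=cv2.inRange(hsv,(0,150,100),(8,255,255))|cv2.inRange(hsv,(172,150,100),(180,255,255)); m2[:165]=0;m2[220:]=0;m2[:,:290]=0;m2[:,360:]=0
ys,xs=np.nonzero(m2);i=ys.argmax();print('tip',xs[i],ys[i],plane(W,(xs[i],ys[i]),.156))
for k,uv,z in [('BRplate',(401,95),.006),('FRplate',(400,207),.006),('FL',(160,212),.006),('brkL',(134,163),.098),('tbL',(251,98),.142),('tbR',(355,98),.142)]: print(k,plane(W,uv,z).round(4))
crop(im,120,50,300,180,2.6,'pics/w1c.png')
E
```

```text
[[339, 62], [264, 79], [288, 182], [358, 167]] ((312.1153869628906, 123.57693481445312), (113.3551254272461, 78.44644927978516), 78.69007110595703)
[339  62] [0.6094 0.0862 0.17  ]
[264  79] [0.6089 0.1411 0.17  ]
[288 182] [0.5333 0.1404 0.17  ]
[358 167] [0.534  0.0854 0.17  ]
tip 329 215 [0.49811625 0.11456659 0.156     ]
BRplate [0.5803 0.0151 0.006 ]
FRplate [0.4558 0.0335 0.006 ]
FL [0.5058 0.3164 0.006 ]
brkL [0.5689 0.2856 0.098 ]
tbL [0.6001 0.1576 0.142 ]
tbR [0.5841 0.0768 0.142 ]
```

View pics/w1c.png

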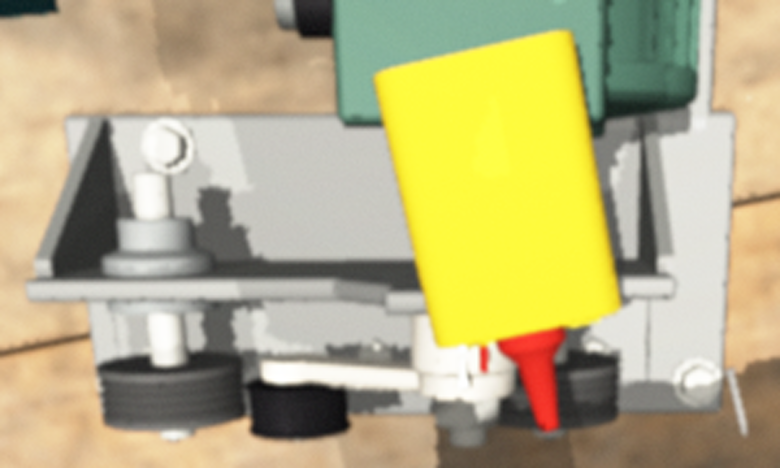

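The wrist view shows the tin's rectangle at corners (339,62), (264,79), (288,182) and (358,167), so it lies along world −x and is centred near (0.571, 0.113). The bracket edge is level at row 160. The red mark is at about (307,187).

```bash
python3 -m inch '[[0,0,0,40,0,0,-5.6],[0,0,0,40,0,0,-5.6],[0,-3,6,40,0,0,0],[0,0,0,0,0,9,0],[0,0,0,0,0,9,0],[0,0,0,0,0,9,0],[0,0,0,0,0,9,0],[0,0,0,0,0,9,0]]'; python3 - <<'E'
from h import *
o=manip.get_obs();M=rot(o['tool_rot']).as_matrix();print(M.round(3),o['ee_pos'],M.T@(np.array([.568,.1133,.163])-o['ee_pos'])*1000)
E
```

```text
time: 3.25
ee_pos: [0.496, 0.1093, 0.2437]
tool_rot: [0.002, 0.923, -0.003, 0.386]
ft_force: [0.7, -0.4, -0.1]
opening: 1.003
[[ 0.702 -0.007  0.712]
 [-0.004 -1.    -0.006]
 [ 0.712  0.001 -0.702]] [0.49598394 0.10931448 0.24366379] [ -6.85253813  -4.55502432 107.89410713]
```

```bash
python3 -m inch '[[0,-7,-4,40,0,0,0],[0,0,0,30,0,0,0],[0,0,0,0,0,0,0]]'; python3 - <<'E'
from h import *
o=manip.get_obs();M=rot(o['tool_rot']).as_matrix();print(M.round(3),o['ee_pos'],M.T@(np.array([.568,.1133,.163])-o['ee_pos'])*1000)
cv2.imwrite('pics/w2.png',cams.camera('wrist')[:,:,::-1])
crop(cams.camera('scene')[:,:,::-1],225,160,200,150,4,'pics/s2.png')
E
```

```text
time: 3.62
ee_pos: [0.5409, 0.1132, 0.1872]
tool_rot: [0.002, 0.924, -0.003, 0.382]
ft_force: [0.3, 0.0, 0.0]
opening: 1.0
[[ 0.709 -0.007  0.705]
 [-0.004 -1.    -0.005]
 [ 0.705  0.001 -0.709]] [0.54090553 0.11315138 0.18723677] [ 2.10808017 -0.34410151 36.29036875]
```

View pics/w2.png

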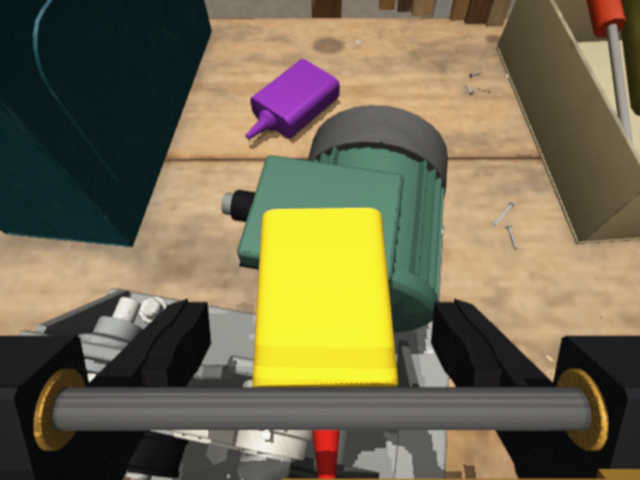

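View pics/s2.png

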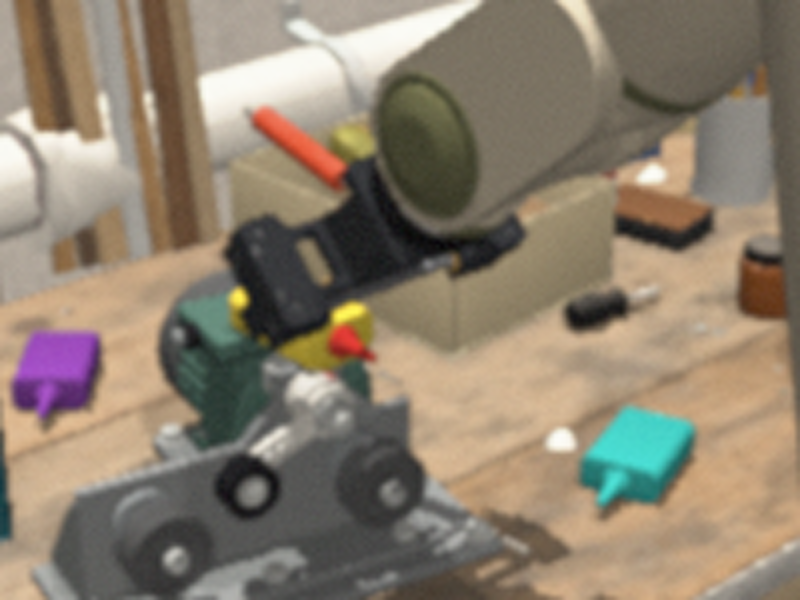

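The tin sits centred between the fingers (columns 255–397, finger centre about 320). I'll move in and grip.

```bash
python3 -m inch '[[0,2,0,18,0,0,0],[0,0,0,18,0,0,0],[0,0,0,0,0,0,0],[255,0,0,0,0,0,0],[255,0,0,0,0,0,0],[255,0,0,0,0,0,0],[255,0,0,0,0,0,0],[255,0,0,0,0,0,0]]' 20
```

```text
time: 4.72
ee_pos: [0.5681, 0.1146, 0.1647]
tool_rot: [0.001, 0.924, -0.002, 0.383]
ft_force: [-2.6, -0.2, 4.9]
opening: 0.655
```

```bash
python3 -m inch '[[255,14,0,-14,0,0,0],[255,28,0,-28,0,0,0],[255,28,0,-28,0,0,0],[255,28,0,-28,0,0,0],[255,0,0,0,0,0,0]]'; python3 - <<'E'
from h import *
o=manip.get_obs();print(o['q'].round(3))
crop(cams.camera('scene')[:,:,::-1],225,140,200,150,4,'pics/s3.png')
E
```

```text
time: 5.35
ee_pos: [0.5685, 0.1146, 0.3056]
tool_rot: [0.001, 0.923, -0.002, 0.385]
ft_force: [0.6, 0.5, -1.4]
opening: 0.659
[-0.002  0.102  1.814 -0.003  0.435  1.575]
```

View pics/s3.png

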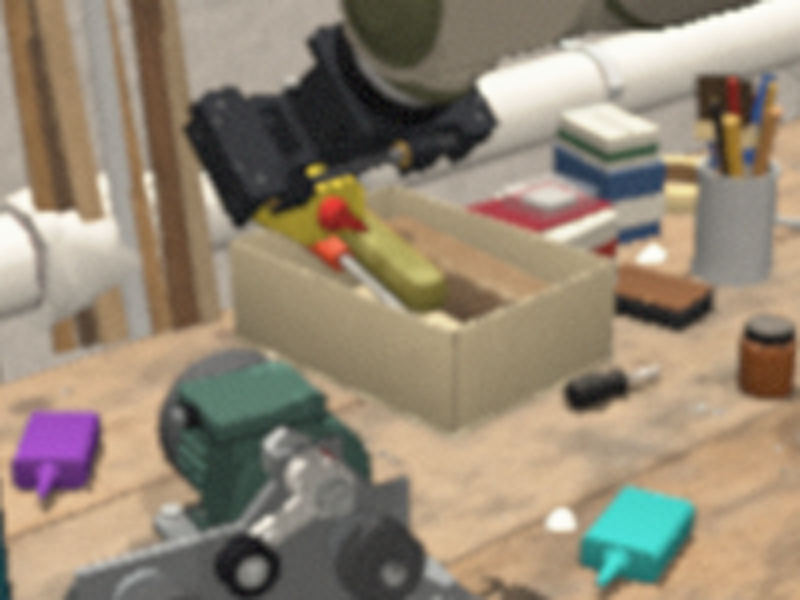

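```bash
python3 - <<'E'
from h import *
o=np.load('o1.npy',allow_pickle=True).item();W=cam('wrist',o);T=cam('top')
for uv in [(462,208),(480,180),(500,213),(550,137),(565,177),(585,245)]: print('teal/red',uv,plane(W,uv,.02).round(3))
for uv in [(367,238),(428,246)]: print('box',plane(T,uv,.08).round(3),plane(T,uv,.0).round(3))
print('jar',plane(T,(443,287),.05).round(3),'redsd?')
E
python3 -m inch '[[255,-7,55,-7,0,0,0],[255,-7,55,-7,0,0,0],[255,-7,55,-7,0,0,0],[255,-7,55,-7,0,0,0],[255,-7,55,-7,0,0,0],[255,-7,55,-7,0,0,0],[255,-10,0,-10,0,0,0],[255,-10,0,-10,0,0,0]]'
```

```text
teal/red (462, 208) [ 0.444 -0.035  0.02 ]
teal/red (480, 180) [ 0.473 -0.058  0.02 ]
teal/red (500, 213) [ 0.43  -0.078  0.02 ]
teal/red (550, 137) [ 0.505 -0.138  0.02 ]
teal/red (565, 177) [ 0.457 -0.153  0.02 ]
teal/red (585, 245) [ 0.37  -0.175  0.02 ]
box [ 0.652 -0.135  0.08 ] [ 0.687 -0.135  0.   ]
box [ 0.67  -0.312  0.08 ] [ 0.707 -0.323  0.   ]
jar [ 0.568 -0.377  0.05 ] redsd?
time: 6.4
ee_pos: [0.4799, -0.2044, 0.301]
tool_rot: [-0.0, 0.925, -0.003, 0.38]
ft_force: [-0.3, -0.1, -1.3]
opening: 0.655
```

```bash
python3 -m inch '[[255,-14,31,-14,0,0,0],[255,0,0,0,0,-10,0],[255,0,0,0,0,-10,0],[255,0,0,0,0,-10,0],[255,0,0,0,0,-10,0],[255,0,0,0,0,-10,0],[255,0,0,0,0,-10,0],[255,0,0,0,0,-10,0]]';python3 -m inch '[[255,0,0,0,0,-10,0],[255,0,0,0,0,-10,0],[255,0,0,0,0,0,0]]'; python3 - <<'E'
from h import *
o=manip.get_obs();print(o['q'].round(3),rot(o['tool_rot']).as_matrix().round(3))
cv2.imwrite('pics/s4.png',cams.camera('scene')[:,:,::-1])
cv2.imwrite('pics/w4.png',cams.camera('wrist')[:,:,::-1])
E
```

```text
time: 7.4
ee_pos: [0.461, -0.2346, 0.3029]
tool_rot: [-0.0, 0.975, -0.001, -0.221]
ft_force: [-0.7, -0.5, -1.4]
opening: 0.655
time: 7.78
ee_pos: [0.4615, -0.2348, 0.3004]
tool_rot: [-0.002, 0.923, -0.0, -0.385]
ft_force: [0.6, 0.5, -1.2]
opening: 0.656
[-0.536  0.655  1.04  -0.436  2.119  0.937] [[ 0.703 -0.002 -0.711]
 [ 0.001 -1.     0.003]
 [-0.711 -0.003 -0.703]]
```

View pics/s4.png

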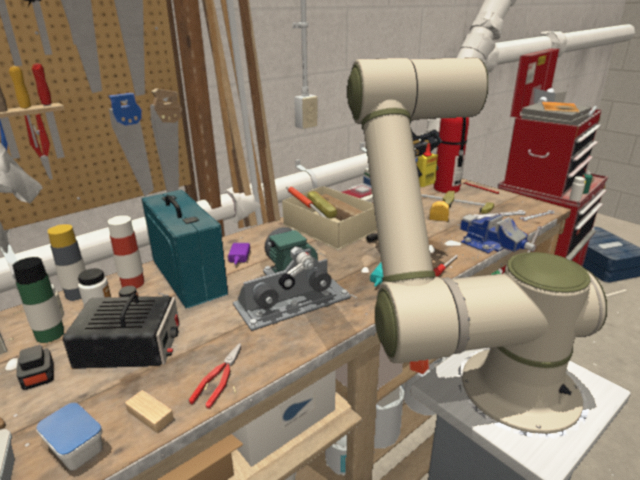

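View pics/w4.png

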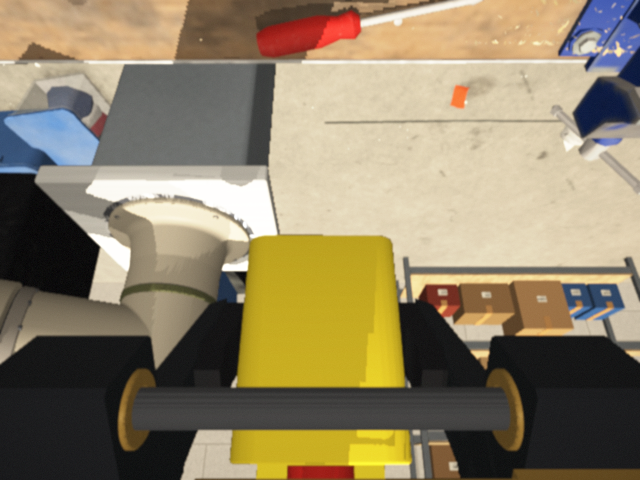

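```bash
python3 - <<'E'
from h import *
im=cv2.imread('pics/s4.png')
crop(im,360,110,120,90,6,'pics/s4c.png')
S=cam('scene')
for p in [(.4525,-.235,.258),(.4525,-.235,.337)]: print(proj(S,p))
E
```

```text
[424.85594464 183.77638052]
[427.52948718 155.86615516]
```

View pics/s4c.png

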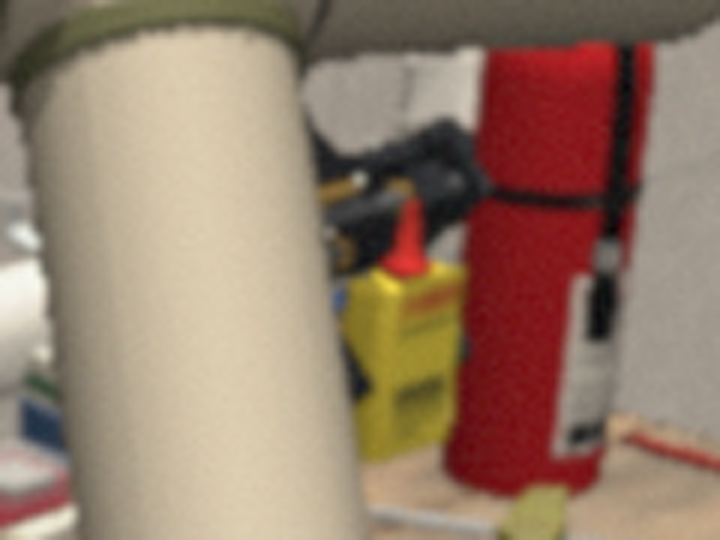

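```bash
python3 -m inch '[[255,-28,0,-28,0,0,0],[255,-28,0,-28,0,0,0],[255,-28,0,-28,0,0,0],[255,-28,0,-28,0,0,0],[255,-28,0,-28,0,0,0],[255,0,0,0,0,0,0]]' && python3 - <<'E'
from h import *
E
true
```

```text
time: 8.62
ee_pos: [0.4604, -0.2357, 0.504]
tool_rot: [0.001, 0.925, -0.003, -0.38]
ft_force: [0.0, 0.4, -1.4]
opening: 0.658
```

I got the sign wrong and the arm went up, which did no harm. Going down is (+x, +z) in this pose. The tin is upright in the grip (scene about (428,172)).

```bash
python3 -m inch '[[255,30,0,30,0,0,0],[255,40,0,40,0,0,0],[255,40,0,40,0,0,0],[255,40,0,40,0,0,0],[255,40,0,40,0,0,0],[255,40,0,40,0,0,0],[255,30,0,30,0,0,0],[255,0,0,0,0,0,0]]'; python3 - <<'E'
from h import *
cv2.imwrite('pics/s5.png',cams.camera('scene')[:,:,::-1])
cv2.imwrite('pics/t5.png',cams.camera('top')[:,:,::-1])
crop(cv2.imread('pics/s5.png'),340,180,160,120,5,'pics/s5c.png')
crop(cv2.imread('pics/t5.png'),280,220,200,150,4,'pics/t5c.png')
E
```

```text
time: 9.62
ee_pos: [0.4588, -0.2347, 0.1308]
tool_rot: [-0.003, 0.923, -0.002, -0.386]
ft_force: [0.3, 0.2, -0.3]
opening: 0.655
```

View pics/s5c.png

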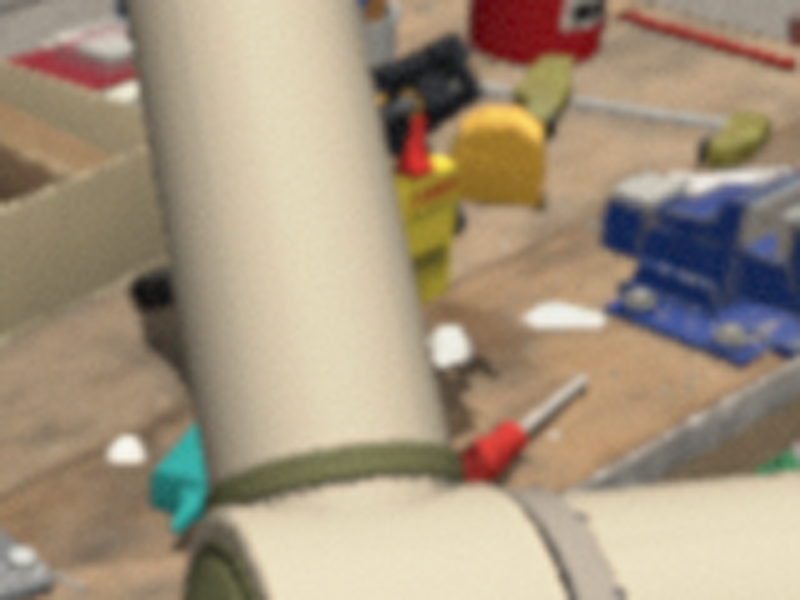

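View pics/t5c.png

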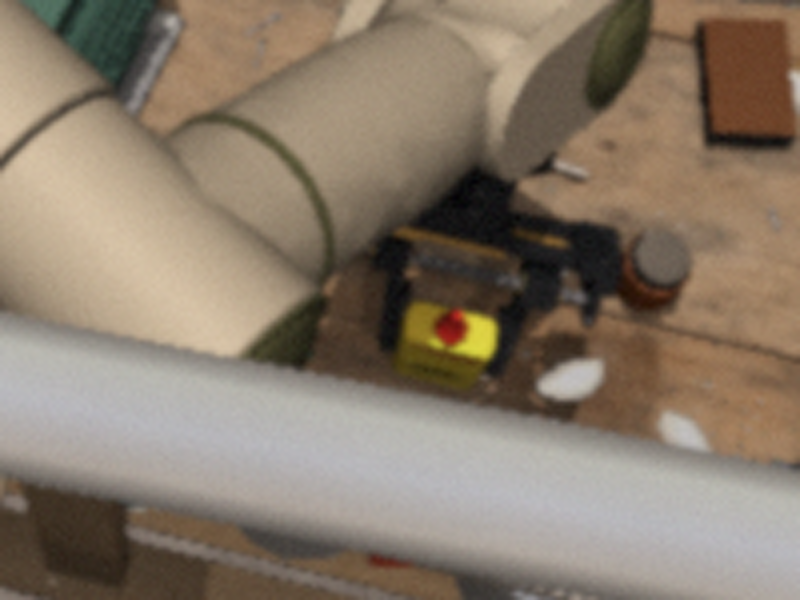

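```bash
python3 - <<'E'
from h import *
S=cam('scene');T=cam('top')
for uv in [(280+540/4,220+385/4),(280+605/4,220+365/4)]: print(plane(T,uv,0).round(3))
print(plane(S,(340+450/5,180+345/5),0).round(3))
# tin top centre z: TCP z .1308-.0425+.079
z=.1308-.0425+.079
for uv in [(405,303),(497,320),(490,350),(398,330),(451,325)]: print(plane(T,(280+uv[0]/4,220+uv[1]/4),z).round(3))
E
```

```text
[ 0.479 -0.321  0.   ]
[ 0.506 -0.364  0.   ]
[ 0.492 -0.347  0.   ]
[ 0.462 -0.205  0.167]
[ 0.465 -0.265  0.167]
[ 0.444 -0.264  0.167]
[ 0.443 -0.204  0.167]
[ 0.455 -0.237  0.167]
```

```bash
python3 -m inch '[[255,20,0,20,0,0,0],[255,20,0,20,0,0,0],[255,16,0,16,0,0,0],[255,0,0,0,0,0,0]]';python3 -m inch '[[255,1.5,0,1.5,0,0,0],[255,0,0,0,0,0,0]]'
```

```text
time: 10.22
ee_pos: [0.4601, -0.2358, 0.0537]
tool_rot: [-0.001, 0.923, -0.002, -0.384]
ft_force: [-0.3, -0.3, -1.2]
opening: 0.656
time: 10.48
ee_pos: [0.4606, -0.2361, 0.0525]
tool_rot: [-0.001, 0.924, -0.002, -0.383]
ft_force: [0.3, 0.7, -1.9]
opening: 0.654
```

```bash
python3 -m inch '[[255,1,0,1,0,0,0],[255,1,0,1,0,0,0],[255,0,0,0,0,0,0]]'
```

```text
time: 10.85
ee_pos: [0.4602, -0.2359, 0.0488]
tool_rot: [-0.001, 0.923, -0.002, -0.384]
ft_force: [-0.2, 0.6, -0.2]
opening: 0.655
```

```bash
python3 -m inch '[[255,1,0,1,0,0,0],[255,1,0,1,0,0,0],[255,0,0,0,0,0,0]]';python3 -m inch '[[255,0.8,0,0.8,0,0,0],[255,0.8,0,0.8,0,0,0],[255,0,0,0,0,0,0]]'
```

```text
time: 11.22
ee_pos: [0.4602, -0.2359, 0.0459]
tool_rot: [-0.001, 0.923, -0.002, -0.384]
ft_force: [-0.9, -0.2, -0.8]
opening: 0.659
time: 11.6
ee_pos: [0.4602, -0.2359, 0.0437]
tool_rot: [-0.001, 0.923, -0.002, -0.384]
ft_force: [0.4, 0.2, -0.9]
opening: 0.655
```

```bash
python3 -m inch '[[255,0.7,0,0.7,0,0,0],[255,0,0,0,0,0,0]]';python3 -m inch '[[255,0.7,0,0.7,0,0,0],[255,0,0,0,0,0,0]]';python3 -m inch '[[255,0.5,0,0.5,0,0,0],[255,0,0,0,0,0,0]]'
```

```text
time: 11.85
ee_pos: [0.4602, -0.2359, 0.0434]
tool_rot: [-0.001, 0.923, -0.002, -0.384]
ft_force: [-0.8, 0.7, 6.1]
opening: 0.655
time: 12.1
ee_pos: [0.4603, -0.236, 0.0434]
tool_rot: [-0.001, 0.923, -0.002, -0.384]
ft_force: [-1.0, 0.9, 12.4]
opening: 0.656
time: 12.35
ee_pos: [0.4602, -0.236, 0.0432]
tool_rot: [-0.001, 0.923, -0.003, -0.385]
ft_force: [-1.6, 2.5, 15.9]
opening: 0.658
```

```bash
python3 -m inch '[[255,-1,0,-1,0,0,0],[255,0,0,0,0,0,0]]';python3 -m inch '[[0,0,0,0,0,0,0],[0,0,0,0,0,0,0],[0,0,0,0,0,0,0],[0,0,0,0,0,0,0]]'; python3 - <<'E'
from h import *
cv2.imwrite('pics/w6.png',cams.camera('wrist')[:,:,::-1])
E
```

```text
time: 12.6
ee_pos: [0.4602, -0.236, 0.0433]
tool_rot: [-0.001, 0.923, -0.002, -0.384]
ft_force: [-0.8, 0.5, 7.4]
opening: 0.656
time: 13.1
ee_pos: [0.4602, -0.2359, 0.0424]
tool_rot: [-0.001, 0.923, -0.002, -0.384]
ft_force: [-0.1, -0.1, -0.2]
opening: 1.002
```

View pics/w6.png

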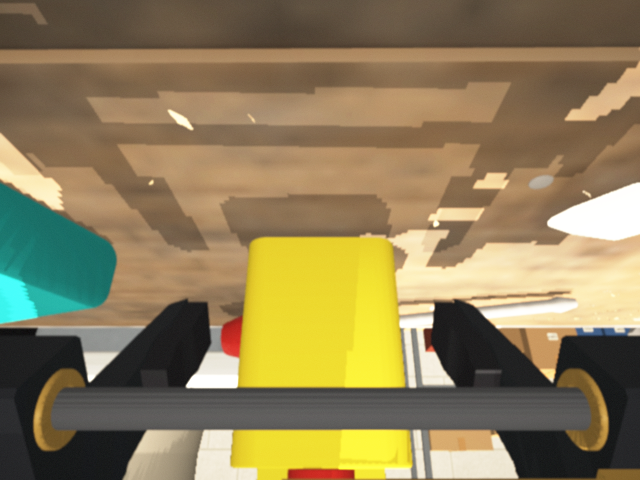

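The tin stands, released, at wrist (320,350), with 15 mm clear on each side. I'll rise straight up.

```bash
python3 -m inch '[[0,-10,0,-10,0,0,0],[0,-20,0,-20,0,0,0],[0,-40,0,-40,0,0,0],[0,-40,0,-40,0,0,0],[0,-40,0,-40,0,0,0],[0,-40,0,-40,0,0,0],[0,0,0,0,0,0,0]]'; python3 - <<'E'
from h import *
cv2.imwrite('pics/w7.png',cams.camera('wrist')[:,:,::-1])
E
```

```text
time: 14.02
ee_pos: [0.4612, -0.236, 0.3159]
tool_rot: [0.001, 0.925, -0.003, -0.38]
ft_force: [0.1, 0.8, -0.8]
opening: 1.002
```

View pics/w7.png

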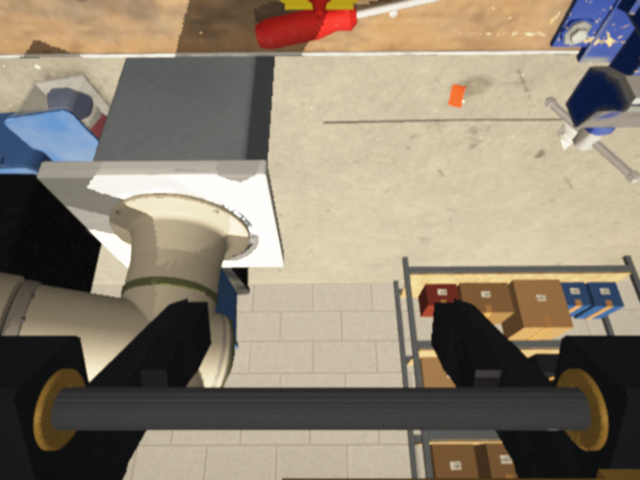

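```bash
python3 -m inch '[[0,0,0,0,0,9,0],[0,0,0,0,0,9,0],[0,0,0,0,0,9,0],[0,0,0,0,0,9,0],[0,0,0,0,0,9,0],[0,0,-55,0,0,0,0],[0,0,-55,0,0,0,0],[0,0,-55,0,0,0,0]]'; python3 -m inch '[[0,0,-55,0,0,0,0],[0,0,-55,0,0,0,0],[0,0,-55,0,0,0,0],[0,20,-20,0,0,0,0],[0,0,0,0,0,0,5.6],[0,0,0,0,0,0,5.6],[0,0,0,0,0,0,0]]'; python3 - <<'E'
from h import *
o=manip.get_obs(); np.save('o8.npy',o,allow_pickle=True)
for n in ['wrist','scene','top']:
    cv2.imwrite(f'pics/{n}8.png',cams.camera(n)[:,:,::-1])
crop(cv2.imread('pics/scene8.png'),340,180,160,120,5,'pics/s8c.png')
E
```

```text
time: 15.08
ee_pos: [0.461, -0.0692, 0.3102]
tool_rot: [-0.001, 1.0, -0.003, -0.002]
ft_force: [0.3, -0.5, -0.1]
opening: 0.998
time: 15.95
ee_pos: [0.4822, 0.114, 0.3102]
tool_rot: [0.0, 0.995, -0.1, -0.002]
ft_force: [-0.2, -0.2, -0.1]
opening: 0.998
```

View pics/wrist8.png

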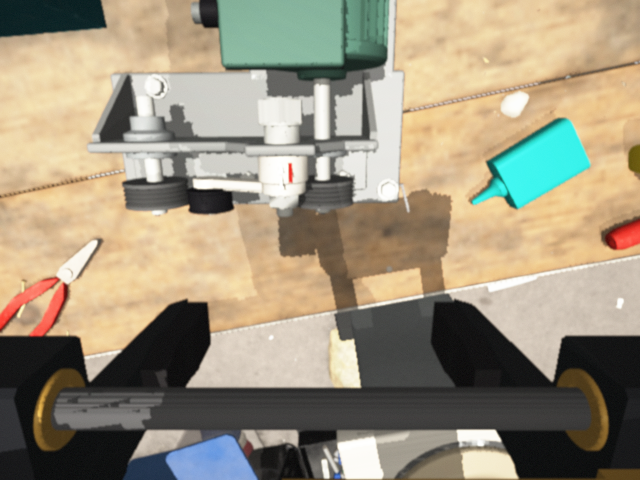

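View pics/s8c.png

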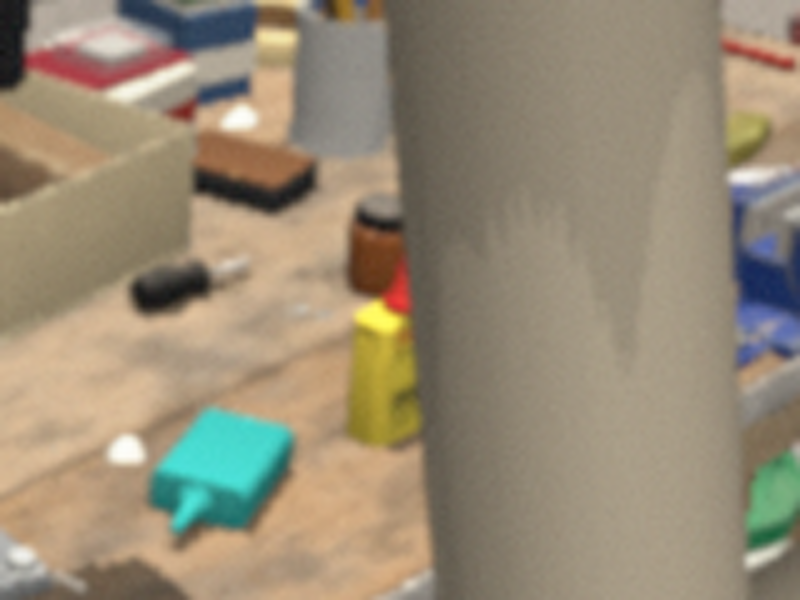

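View pics/top8.png

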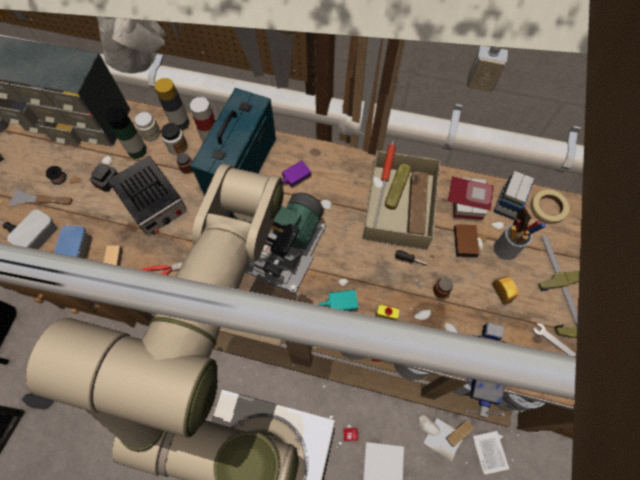

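The tin stands clear (scene crop (385,370), top (388,312)). The bolt head shows in the wrist view at about (280,110), so I'll enlarge that.

```bash
python3 - <<'E'
from h import *
crop(cv2.imread('pics/wrist8.png'),200,50,160,120,5,'pics/w8c.png')
E
```

```text
(no output)
```

View pics/w8c.png

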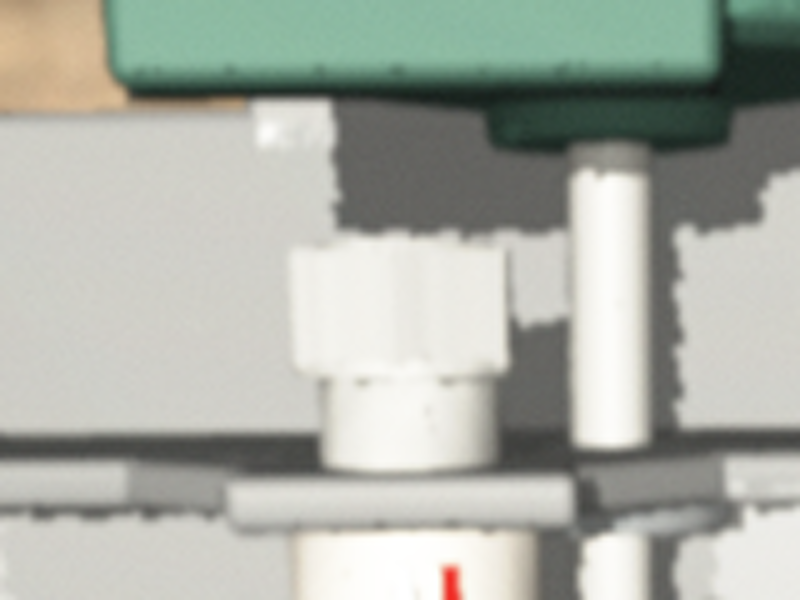

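```bash
python3 - <<'E'
from h import *
o=np.load('o8.npy',allow_pickle=True).item();W=cam('wrist',o)
P=lambda x,y,z:plane(W,(200+x/5,50+y/5),z)
l,r=P(228,482,.142),P(576,480,.142); d=(l-r)[:2]; print('lug yaw',np.degrees(np.arctan2(-d[0],d[1])),np.linalg.norm(d))
tl,tr=P(110,82,.142),P(722,78,.142); d2=(tl-tr)[:2]; print('tb yaw',np.degrees(np.arctan2(-d2[0],d2[1])),np.linalg.norm(d2))
th=np.radians(-11.2);ux=np.array([np.cos(th),np.sin(th)]);uy=np.array([-np.sin(th),np.cos(th)])
mid=((l+r)/2)[:2]; print('origin from lug',mid)   # back edge top x=0,y=0
m=((tl+tr)/2)[:2]; print('origin from tb',m-ux*.050+uy*.004)
h=[P(292,310,.131),P(508,310,.131)]; print('head y mid',np.mean(h,0),np.linalg.norm(h[0]-h[1]))
f=P(400,240,.1395);n=P(400,375,.1395);print('head x mid from ridge',(f+n)[:2]/2,np.linalg.norm(f-n))
for og in [mid,m-ux*.05+uy*.004]: print('bolt from origin',og+ux*.022)
E
```

```text
lug yaw -11.14147786822777 0.04856980066416546
tb yaw -11.115002751130413 0.08073653997293445
origin from lug [0.54347015 0.13178618]
origin from tb [0.54504065 0.13187478]
head y mid [0.56588326 0.12787648 0.131     ] 0.030513146247183928
head x mid from ridge [0.56592245 0.12705098] 0.01762751976966528
bolt from origin [0.56505116 0.12751302]
bolt from origin [0.56662166 0.12760162]
```

```bash
python3 - <<'E'
from h import *
o=manip.get_obs();M=rot(o['tool_rot']).as_matrix();print(M.round(4))
print((M.T@(np.array([.5660,.1275,.20])-o['ee_pos'])*1000).round(1))
E
```

```text
[[ 9.803e-01 -1.974e-01 -3.700e-03]
 [-1.974e-01 -9.803e-01  1.000e-04]
 [-3.700e-03  6.000e-04 -1.000e+00]]
[ 79.6 -29.9 110.4]
```

```bash
python3 -m inch '[[0,40,-15,0,0,0,-0.2],[0,40,-15,0,0,0.2,0],[0,0,0,40,0,0,0],[0,0,0,40,0,0,0],[0,0,0,30,0,0,0],[0,0,0,0,0,0,0]]'; python3 - <<'E'
from h import *
o=manip.get_obs();M=rot(o['tool_rot']).as_matrix();print(M.round(4))
print((M.T@(np.array([.5660,.1275,.125])-o['ee_pos'])*1000).round(1))
cv2.imwrite('pics/w9.png',cams.camera('wrist')[:,:,::-1])
crop(cams.camera('scene')[:,:,::-1],240,190,140,105,5,'pics/s9.png')
E
```

```text
time: 16.85
ee_pos: [0.5662, 0.1274, 0.1991]
tool_rot: [0.001, 0.995, -0.098, -0.002]
ft_force: [0.5, 0.4, 0.9]
opening: 1.0
[[ 9.808e-01 -1.948e-01 -3.800e-03]
 [-1.948e-01 -9.808e-01 -7.000e-04]
 [-3.600e-03  1.400e-03 -1.000e+00]]
[ 0.1 -0.2 74.1]
```

View pics/w9.png

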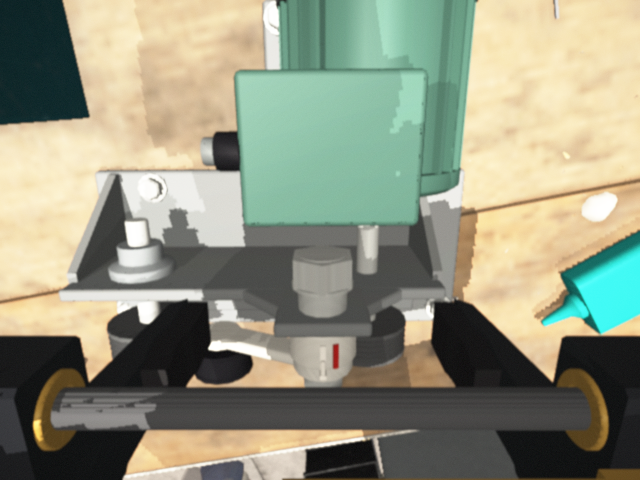

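View pics/s9.png

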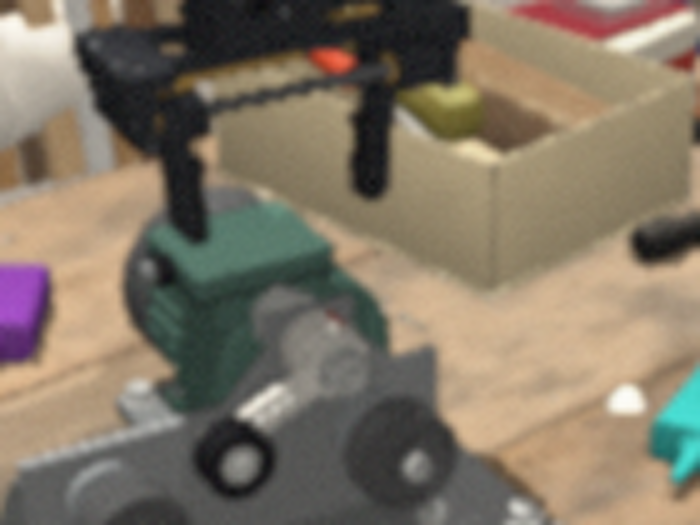

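The head is at column 322, in line with the fingers (320). The white pointer is at (323,362), with the red mark to its right at (336,355). I'll go down.

```bash
python3 -m inch '[[0,0,0,20,0,0,0],[0,0,0,20,0,0,0],[0,0,0,15,0,0,0],[0,0,0,10,0,0,0],[0,0,0,9,0,0,0],[0,0,0,0,0,0,0]]'; python3 - <<'E'
from h import *
cv2.imwrite('pics/w10.png',cams.camera('wrist')[:,:,::-1])
E
```

```text
time: 17.7
ee_pos: [0.567, 0.1275, 0.1266]
tool_rot: [0.0, 0.995, -0.098, 0.0]
ft_force: [-0.4, 0.9, 0.1]
opening: 0.996
```

View pics/w10.png

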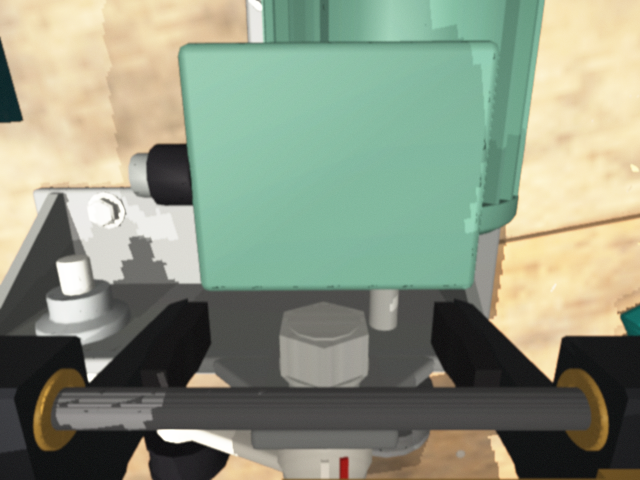

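```bash
python3 -m inch '[[255,0,0,0,0,0,0],[255,0,0,0,0,0,0],[255,0,0,0,0,0,0],[255,0,0,0,0,0,0],[255,0,0,0,0,0,0],[255,0,0,0,0,0,0],[255,0,0,0,0,0,0]]' 35
```

```text
time: 18.62
ee_pos: [0.5669, 0.1264, 0.1268]
tool_rot: [0.001, 0.995, -0.098, -0.0]
ft_force: [-1.4, -7.1, 1.5]
opening: 0.336
```

```bash
python3 -m inch '[[255,0,1.2,0,0,0,0],[255,0,0,0,0,0,0]]';  python3 -m inch '[[255,0,0.27,0,3.3,0,0],[255,0,0.27,0,3.3,0,0],[255,0,0,0,0,0,0]]'; python3 - <<'E'
from h import *
cv2.imwrite('pics/w11.png',cams.camera('wrist')[:,:,::-1])
E
```

```text
time: 18.88
ee_pos: [0.5669, 0.1264, 0.1269]
tool_rot: [0.0, 0.995, -0.098, 0.0]
ft_force: [1.1, -0.5, -0.2]
opening: 0.34
time: 19.25
ee_pos: [0.5667, 0.1258, 0.1268]
tool_rot: [-0.057, 0.993, -0.098, 0.006]
ft_force: [1.6, 1.7, -2.2]
opening: 0.339
```

View pics/w11.png

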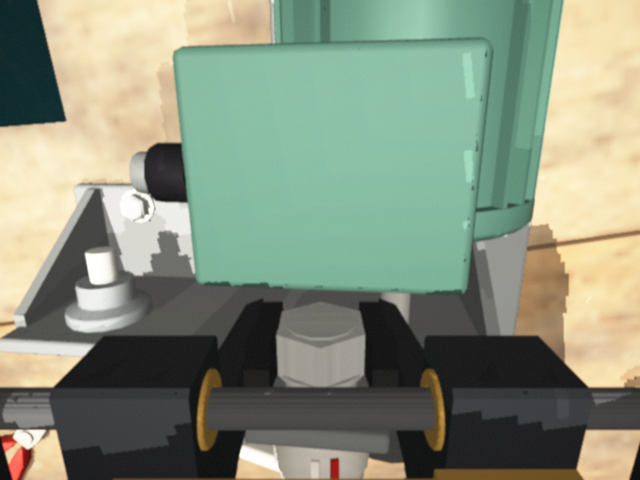

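The pads hold the head at (320,345), and it turns with the tool. I'll continue.

```bash
python3 -m inch '[[255,0,0.27,0,3.3,0,0],[255,0,0.27,0,3.3,0,0],[255,0,0.27,0,3.3,0,0],[255,0,0,0,0,0,0]]'; python3 -m inch '[[255,0,0.27,0,3.3,0,0],[255,0,0.27,0,3.3,0,0],[255,0,0,0,0,0,0]]';  python3 - <<'E'
from h import *
o=manip.get_obs();print(o['wrist_torque'])
M=rot(o['tool_rot']).as_matrix();print(np.degrees(np.arctan2(np.hypot(M[0,2],M[1,2]),-M[2,2])))
cv2.imwrite('pics/w12.png',cams.camera('wrist')[:,:,::-1])
crop(cams.camera('scene')[:,:,::-1],240,190,140,105,5,'pics/s12.png')
E
```

```text
time: 19.8
ee_pos: [0.5666, 0.125, 0.1267]
tool_rot: [-0.142, 0.985, -0.097, 0.014]
ft_force: [1.6, 2.3, -1.5]
opening: 0.335
time: 20.18
ee_pos: [0.5665, 0.1245, 0.1265]
tool_rot: [-0.198, 0.975, -0.096, 0.02]
ft_force: [1.7, 2.0, -2.2]
opening: 0.341
[-0.11953523 -0.10089141 -0.07596338]
22.984142700527045
```

View pics/w12.png

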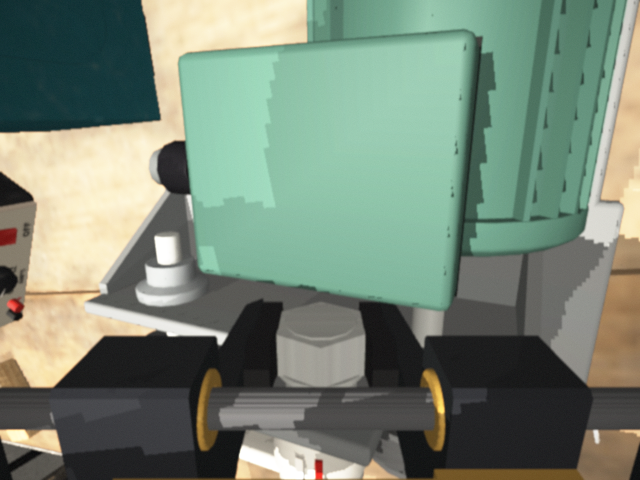

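View pics/s12.png

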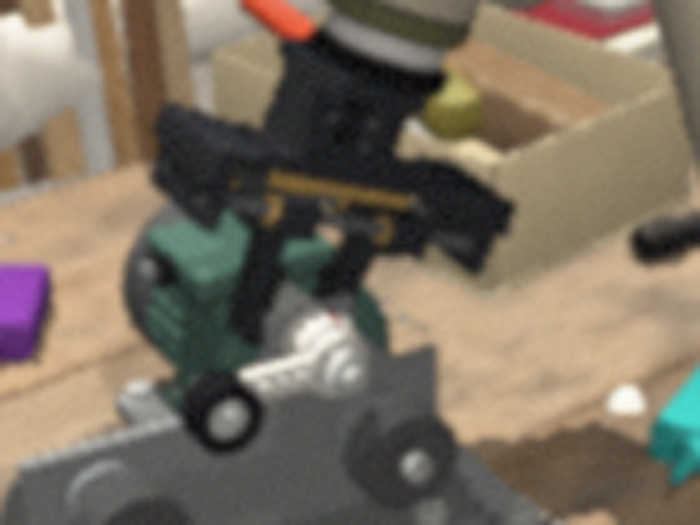

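The pointer is now on the red mark at (318,468). I'll go a few degrees past it.

```bash
python3 -m inch '[[255,0,0.17,0,2,0,0],[255,0,0.17,0,2,0,0],[255,0,0,0,0,0,0],[255,0,0,0,0,0,0]]';  python3 - <<'E'
from h import *
o=manip.get_obs();print(o['wrist_torque'],o['ft_force'])
M=rot(o['tool_rot']).as_matrix();print(np.degrees(np.arctan2(np.hypot(M[0,2],M[1,2]),-M[2,2])))
cv2.imwrite('pics/w13.png',cams.camera('wrist')[:,:,::-1])
crop(cv2.imread('pics/w13.png'),240,360,160,120,5,'pics/w13c.png')
im=cams.camera('scene')[:,:,::-1]
crop(im,280,235,56,42,12,'pics/s13.png')
cv2.imwrite('pics/t13.png',cams.camera('top')[:,:,::-1])
crop(cv2.imread('pics/t13.png'),220,220,200,150,4,'pics/t13c.png')
E
```

```text
time: 20.78
ee_pos: [0.5664, 0.1242, 0.1263]
tool_rot: [-0.232, 0.968, -0.095, 0.023]
ft_force: [2.7, -0.0, -3.4]
opening: 0.34
[-0.50022184 -0.07214751 -0.17965126] [ 2.73043644 -0.02677558 -3.38501774]
26.964663850501662
```

View pics/w13c.png

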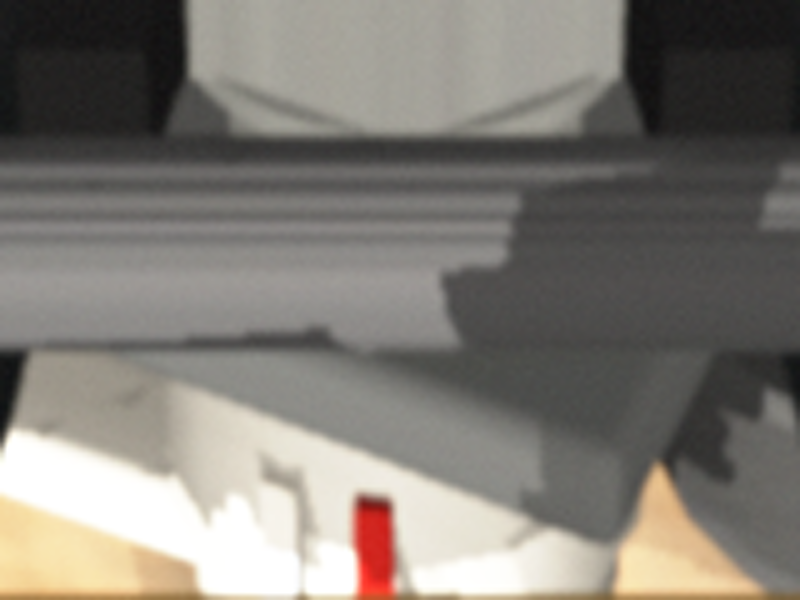

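View pics/s13.png

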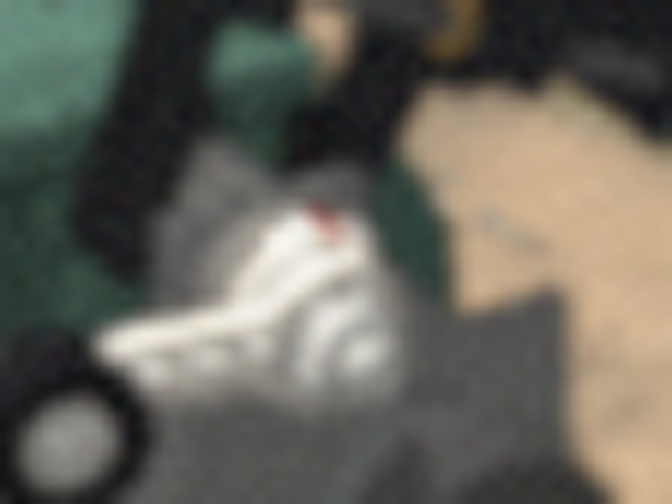

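View pics/t13c.png

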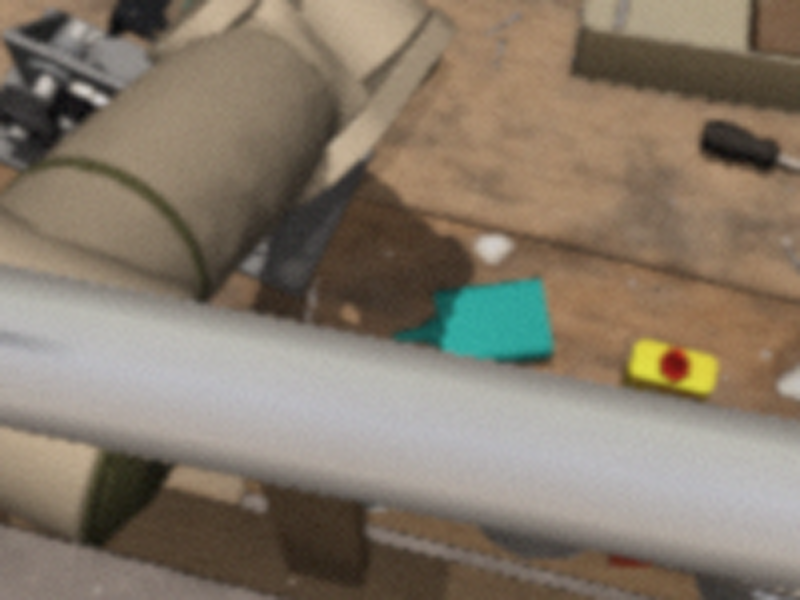

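View pics/w13.png

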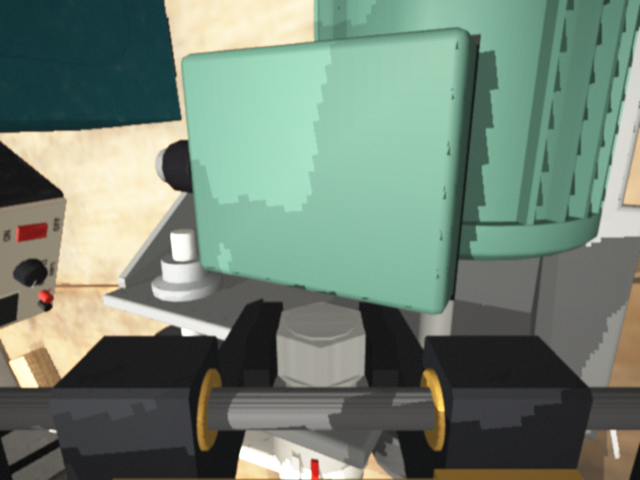

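```bash
python3 - <<'E'
from h import *
ims=[cv2.resize(cv2.imread(f'pics/w{n}.png')[430:480,270:370],None,fx=4,fy=4,interpolation=cv2.INTER_CUBIC) for n in (10,11,12,13)]
cv2.imwrite('pics/cmp.png',np.vstack([np.hstack(ims[:2]),np.hstack(ims[2:])]))
o=manip.get_obs()
S=cam('scene');th=np.radians(-11.15);ux=np.array([np.cos(th),np.sin(th),0]);uy=np.array([-np.sin(th),np.cos(th),0]);z=np.array([0,0,1.])
# predicted roller centre (unit x~-45?) for joint angles; observed in scene crop s13 roller
og=np.array([.5442,.1318,0])
for x in (-.035,-.05):
  for j in (0,.35,.40,.47):
    a=np.radians(-23)+j; p=og+ux*x+uy*.07*np.cos(a)+z*(.122+.07*np.sin(a)); print(x,j,proj(S,p).round(1))
print('obs rest',(225+275/4.4,215+298/4.4),'now',(280+75/12,235+440/12))
E
```

```text
-0.035 0 [284.1 279.7]
-0.035 0.35 [281.7 271.9]
-0.035 0.4 [281.6 270.7]
-0.035 0.47 [281.5 269. ]
-0.05 0 [286.7 282.5]
-0.05 0.35 [284.3 274.7]
-0.05 0.4 [284.2 273.5]
-0.05 0.47 [284.2 271.7]
obs rest (287.5, 282.72727272727275) now (286.25, 271.6666666666667)
```

View pics/cmp.png

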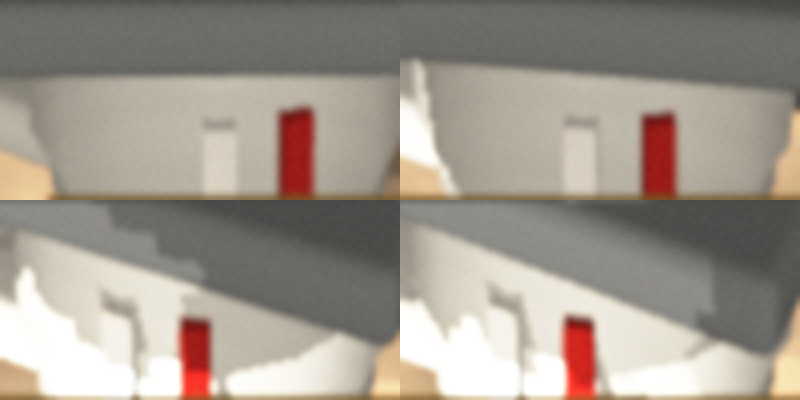

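The roller's rise in the scene view (about 11.1 px) matches 0.47 rad (10.7–10.8 px predicted). The head sits unchanged between the pads. One last steadiness check before I hand in.

```bash
python3 -m inch '[[255,0,0,0,0,0,0],[255,0,0,0,0,0,0],[255,0,0,0,0,0,0],[255,0,0,0,0,0,0],[255,0,0,0,0,0,0],[255,0,0,0,0,0,0]]'; python3 - <<'E'
from h import *
o=manip.get_obs();print(o['wrist_torque'],o['ft_force'])
im=cams.camera('scene')[:,:,::-1]; a=cv2.resize(im[235:277,270:340],None,fx=10,fy=10,interpolation=cv2.INTER_CUBIC)
cv2.imwrite('pics/s14.png',a)
crop(im,260,180,220,150,3.6,'pics/s14b.png')
E
```

```text
time: 21.68
ee_pos: [0.5664, 0.1242, 0.1263]
tool_rot: [-0.233, 0.968, -0.095, 0.023]
ft_force: [4.3, 2.1, -5.9]
opening: 0.333
[-0.46041338 -0.33245584 -0.18729315] [ 4.25188389  2.05764151 -5.93966403]
```

View pics/s14.png

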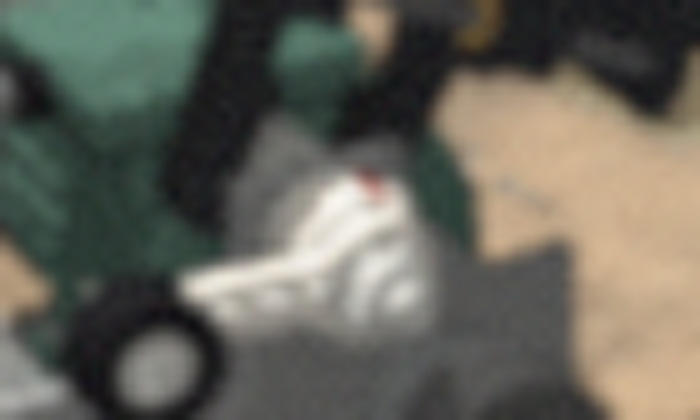

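View pics/s14b.png

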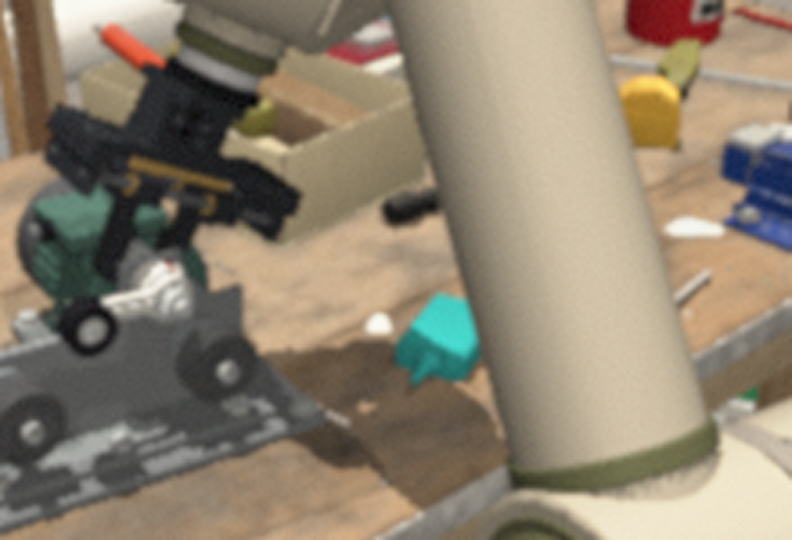

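```bash
python3 - <<'E'
from plant import manip
print(manip.finish_job()); o=manip.get_obs(); print(o['time'],o['opening'],o['ft_force'])
E
```

```text
the job is handed in; nothing more can be done
None
the job is handed in; nothing more can be done
```

I stood the oil tin upright on the bench at about (0.45, −0.235), between the drive unit and the jar, and let go. Then I gripped the hidden bolt head at 35 N and turned the tensioner back about 27° (0.47 rad). I handed in at about 22 s, still holding it.

- **Tin:** the scene and top pictures after release show it standing free, and the tools and the teal tin look unmoved.
- **Tensioner:** the red mark is at 0.35 rad. The tool's 27° turn agrees with the roller's rise in the scene view (about 11.1 px measured, 10.7–10.8 px expected), and the head did not slip between the pads.
- **Not confirmed:** I could not see the white pointer itself past the red mark. It was outside the wrist picture and too small in the scene view, so this rests on the turn angle and the roller's rise.
- **Rising readings:** the wrist force rose slightly, to about 7.6 N at the last reading. The wrist torque about x rose from 0.12 to about 0.5 N m over the last few degrees, more than the spring's 0.1 to 0.2 N m, and I did not find out why.

While carrying the tin I once moved the arm up instead of down because of a sign error. It touched nothing.

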